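# Lock a circuit-board holder onto the separator's stud

## Robot

A 6-joint arm with a two-finger parallel gripper is mounted at the origin on the work surface. World frame = base frame: x ahead of the robot, y to its left, z up, the work surface at z = 0. Lengths are in m, angles in rad, forces in N, time in s.
With the tool pointing down it reaches from about 0.35 to 0.875 m from the base axis. Payload 15.5 kg.
Tool frame: the origin (TCP) lies at the very end of the fingers, on their centre line; the grasp point (between the pads) lies 19 mm behind it (bot.grasp_offset is the distance from the TCP to the grasp point, in m); z points along the fingers, y is the line along which they close (so a half turn about z gives the same grasp; the last joint's range is limited). The gripper opens to 85 mm and grips with 20 to 120 N. Pads are 22 mm wide; open, the fingers measure 114 mm over their backs; the gripper's body (76 mm by 85 mm) begins 54 mm behind the grasp point. The pads swing forward as they close: fully open they stand 13 mm farther back than shut.
Start: joints at [-1.373, 0.494, 1.345, -0, 1.302, -0.096], TCP at [0.18, -0.598, 0.231] pointing down, gripper open.
Joint ranges: [-2.91, 2.91], [-0.82, 2.16], [0.22, 2.67], [-1.22, 4.37], [0.12, 2.79], [-3.08, 3.08]. Speed limits (rad/s): [1.89, 1.89, 2.57, 3.01, 3.01, 3.01].

## Interface

Orientations are given as a unit quaternion [x, y, z, w].
In Python, from bench import bot, camera, camera_params, ticket gives the robot as it stands.
- The arm moves only by the tool step_arm, never from a script. Its arguments are lists of equal length, an entry for each row: "claw": the finger opening in mm, from 0 to 85.4; "dp": the shift along the world's x, y, z in units of 30 mm (1.0 is 30 mm), a list of three; "angular": the turn, a rotation vector about the world's x, y, z in units of 5 degrees (1.0 is 5 degrees), a list of three. A call has 1 to 8 rows; each row shifts and turns the commanded pose from where the row before left it; what a row does not reach is not made up. A row lasts 1/8 s, in which the tool goes at most 62.5 mm and 10.7 degrees, less where a joint would pass 70% of its speed; a pose out of reach is approached as far as the arm can. A call is refused whole if a number of a shift passes 1 or a number of a turn 1, either way. A call with a gripper value outside its range is refused whole. The fingers move at their own pace and stop on an object; the grip force is fixed at half the most. Time passes only in rows, so rows that do not move let the fingers close. It gives the time, the measured TCP pose, the force, the opening and the grip force at its end, in the units of the state.
- bot.state(): the state, without advancing time (a new reading comes with each control period).
- camera(name): name is "scene" or "side" or "wrist"; returns the picture (400x640x3 uint8, red, green, blue); there is no depth.
- camera_params(name): a dict with "K" (3x3 intrinsics, pixels), "T" (4x4, takes a point from camera to world coordinates). Camera axes: x right, y down, z forward; pixel columns grow to the right and rows downward; lengths in m; the calibration is good to about 2 mm. A picture is of the moment at which its call begins: read the wrist's pose just before it. camera_params takes no time and is no camera call; for the wrist camera it gives the pose at the moment of the call.
- ticket.hand_in(): hands the job in; it is judged then, once.
The state is a dict: "clock": time; "joint_pos": joint angles; "dq": joint speeds; "effort": joint torques, N m; "tool_pos": TCP position; "eef_rot": TCP orientation; "force": force on the tool from outside, world axes, zero at the start; "ft_torque": the same for the moment, N m; "opening": opening from 0.0 (shut) to 1.0 (fully open); "gripper_force": force on a finger pad.
Only numpy, scipy, OpenCV 4.12 (cv2) and the standard library are available. Lean on these libraries where they do the work, as an engineer would, in place of code of your own. Each camera call takes 0.05 s, during which the arm holds its last target. There are 200 camera calls.

## Task

Mount the blue circuit-board holder on the light-blue screen separator: carry it by its grip, lower the wide opening of its keyhole over the headed stud onto the bed, then slide it towards the separator's front (the knob side, nearest the robot) until the stud is home in the narrow slot. Let go with it flat and square on the bed; leave the orange holder where it lies.

Things in the scene. Friction and masses are not known exactly. Their poses are not given: they have to be found in the camera images.
- holder: Loose blue plate 186 x 84 x 6 mm, 0.2 kg, flat on the table, keyhole end away from robot. Origin: underside, below its grip; z up, x towards the keyhole end (plate from x = -88 to +98 mm), y across. Grip: upright black rib centred on the origin, 40 mm along x, 18 mm along y, top 51 mm above the underside; it balances there. Green circuit board clamped on the -x end, up to 14 mm high.
- keyhole (a point): Centre of the keyhole's wide opening at the blue holder's underside (holder x = +45 mm, y = 0; same axes). Cut right through: eight-sided, 42 mm across flats; from it a slot 14 mm wide runs towards +x, with 45 degree shoulders, to a closed end 40 mm from this point, so the stud's axis is 36 mm along +x from this point when home.
- stud (a point): Foot of the upright stud, on the 75 mm high flat bed of the light-blue separator (260 x 200 mm, fixed; place and yaw vary). Neck 8 mm diameter, 15 mm high; brass head 20 mm diameter, top 22 mm above bed. z up, x along the bed away from its front (knob side, nearest robot): the locking slide is along -x. Bed spans x -200 to +50 mm, y +-93 mm; guard rods at y = +-86 mm, ends 13 mm high.
- spare: Orange holder, a bystander of the same size and form, grey grip, axes likewise, but with only a plain wide opening and no slot, so it cannot lock. It lies on the other side of the separator from the blue one; which side is which varies.

How it is judged:
On the way:
1. the blue holder is down round the stud, the stud standing in the wide opening, below its head (angle between holder's own z axis and vertical below 0.12 rad and x of stud in the frame of holder between 0.022 and 0.064 m and y of stud in the frame of holder between -0.022 and 0.022 m and z of stud in the frame of holder above -0.009 m), for 0.05 s.
At the end, for the whole second after the job is handed in: Blue holder on the separator bed (within 5 mm, tilt under 7 degrees), stud axis within 12 mm of home at the slot's closed end and 10 mm of its middle line, circuit board towards the separator's front, plate within 15 degrees of square to the bed, released and at rest; orange holder within 30 mm (angle between holder's own z axis and vertical below 0.12 rad and x of stud in the frame of holder between 0.069 and 0.087 m and y of stud in the frame of holder between -0.01 and 0.01 m and z of stud in the frame of holder between -0.005 and 0.004 m and x of holder in the frame of stud below -0.05 m and angle between the x axis of holder and the x axis of stud, either way round below 0.26 rad and contact force between holder and the fingers below 0.05 N and linear speed of holder below 0.02 m/s); the robot touches nothing.
It fails at once if the orange holder is moved more than 30 mm (distance of spare from where it was at the start of the episode above 0.03 m).
It also fails if it takes over 43 s, if anything falls off the work surface, if the arm or the gripper's body presses on something with over 40 N, if the wrist force passes 120 N, or if a joint passes its speed limit or range.

## Working session

There is one attempt and no reset: what is moved stays moved. The work goes in short steps, Python scripts to look and compute and a tool call to move; the robot and the scene stay as the last step left them, time stands still between calls to the robot, and variables do not carry over. Pictures are saved under pics/ and viewed, at most 10 in all, crops included, and the job is handed in when it is done.

Besides the shell and the picture viewer there is one more tool, called after "Emit:" by a JSON object that holds its "api" and its "payload". step_arm: Moves the arm, as the interface text tells. Its arguments: {"type":"object","properties":{"claw":{"type":"array"},"dp":{"type":"array"},"angular":{"type":"array"}},"required":["claw","dp","angular"]}

```bash
mkdir -p pics; cat > h.py <<'E'
import numpy as np, cv2
from bench import bot, camera, camera_params, ticket
def snap(n,f):
    P=camera_params(n); im=camera(n); cv2.imwrite(f'pics/{f}.png',im[:,:,::-1]); return im,P
def ray(P,uv,z):
    K=np.array(P["K"]);T=np.array(P["T"])
    d=T[:3,:3]@np.linalg.solve(K,[uv[0],uv[1],1.]); o=T[:3,3]
    return o+d*(z-o[2])/d[2]
def proj(P,p):
    K=np.array(P["K"]);T=np.array(P["T"]); q=K@(T[:3,:3].T@(np.array(p)-T[:3,3])); return q[:2]/q[2]
E
python3 - <<'E'
from h import *
a,P=snap("scene","a"); b,Q=snap("side","b")
for p in(P,Q): print(np.round(p["T"],3))
s=bot.state();print(s["clock"],s["tool_pos"],s["eef_rot"],s["opening"],s["force"])
E
```

```text
[[-0.846  0.356 -0.397  1.055]
 [ 0.533  0.561 -0.634  0.828]
 [-0.003 -0.748 -0.664  0.907]
 [ 0.     0.     0.     1.   ]]
[[-0.695 -0.561  0.45   0.045]
 [-0.719  0.547 -0.428  0.481]
 [-0.006 -0.621 -0.783  0.932]
 [ 0.     0.     0.     1.   ]]
0.1 [ 0.18034023 -0.59810078  0.23076125] [ 9.89302915e-01  1.45874849e-01 -2.56146414e-05 -5.19498613e-04] 0.9983435477050469 [-0.15418965 -0.23849783 -0.35957844]
```

View pics/a.png

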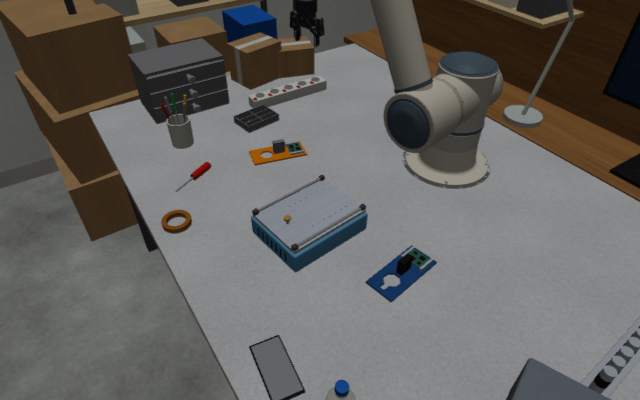

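View pics/b.png

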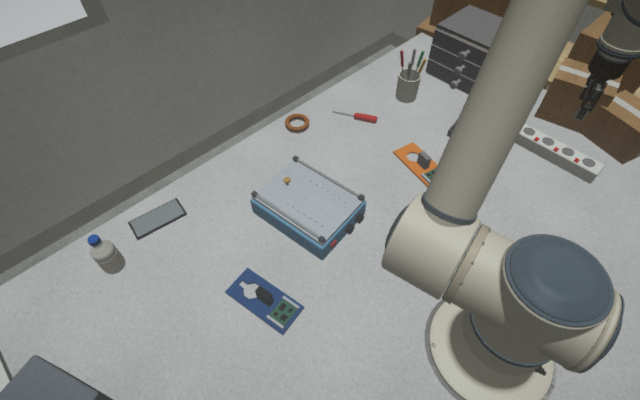

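The scene view shows the blue holder near (402,272) with its keyhole at (391,282), the stud near (287,218), and the orange holder at (278,152). In the side view they are near (265,300), (287,181) and (418,165).

```bash
cat > m.py <<'E'
from h import *
def load(n,f): return cv2.imread(f'pics/{f}.png'),camera_params(n)
def blobs(im,lo,hi,amin):
    m=cv2.inRange(cv2.cvtColor(im,cv2.COLOR_BGR2HSV),lo,hi)
    m=cv2.morphologyEx(m,cv2.MORPH_CLOSE,np.ones((3,3)))
    return [c for c in cv2.findContours(m,cv2.RETR_EXTERNAL,cv2.CHAIN_APPROX_NONE)[0] if cv2.contourArea(c)>amin],m
E
python3 - <<'E'
from m import *
for n,f,st,pl in(("scene","a",(287,218),(385,290)),("side","b",(287,181),(240,292))):
    im,P=load(n,f); print(n,cv2.cvtColor(im,cv2.COLOR_BGR2HSV)[pl[1],pl[0]], cv2.cvtColor(im,cv2.COLOR_BGR2HSV)[st[1],st[0]])
    cs,_=blobs(im,(100,150,50),(125,255,255),200)
    for c in cs:
        w=np.array([ray(P,p[0],.006)[:2] for p in c],np.float32)
        r=cv2.minAreaRect(w); print('blue',cv2.boundingRect(c),np.round(r[0],4),np.round(r[1],4),r[2], np.round(cv2.boxPoints(r),3).tolist())
    cs,_=blobs(im,(12,110,100),(28,255,255),8)
    for c in cs: 
        M=c.reshape(-1,2).mean(0)
        if np.hypot(*(M-st))<15: print('stud',M,cv2.contourArea(c),ray(P,M,.095))
    # keyhole and rib on plate
    x,y=pl; 
    cs,_=blobs(im,(0,0,0),(179,255,45),30)
    for c in cs:
        M=c.reshape(-1,2).mean(0)
        if im[0].size and np.hypot(*(M-pl))<60 : print('dark',M,cv2.boundingRect(c),ray(P,M,.03))
    cv2.imwrite(f'pics/c_{n}.png',0*im)
    crop=lambda x,y:cv2.resize(im[y:y+130,x:x+130],(400,400),interpolation=cv2.INTER_CUBIC)
    cv2.imwrite(f'pics/c_{n}.png',np.hstack([crop(st[0]-50,st[1]-55),crop(pl[0]-40,pl[1]-65)]))
a=cv2.imread('pics/c_scene.png');b=cv2.imread('pics/c_side.png')
cv2.imwrite('pics/c.png',cv2.resize(np.vstack([a,b]),(600,600)))
E
```

```text
scene [107 196  87] [ 21 170 129]
blue (367, 255, 69, 46) [0.4481 0.2969] [0.1847 0.0827] 10.525101661682129 [[0.3499999940395355, 0.32100000977516174], [0.36500000953674316, 0.23899999260902405], [0.5460000038146973, 0.27300000190734863], [0.531000018119812, 0.3540000021457672]]
blue (252, 218, 114, 53) [0.5942 0.0826] [0.1932 0.3284] 59.12035369873047 [[0.40400001406669617, 0.08399999886751175], [0.6859999895095825, -0.08500000089406967], [0.7850000262260437, 0.08100000023841858], [0.503000020980835, 0.25]]
blue (222, 5, 55, 33) [-0.0638 -1.5357] [0.5381 0.234 ] 83.6048355102539 [[-0.20999999344348907, -1.7899999618530273], [0.023000000044703484, -1.815999984741211], [0.0820000022649765, -1.281000018119812], [-0.15000000596046448, -1.2549999952316284]]
stud [287.         217.28571429] 17.0 [0.63951327 0.04547195 0.095     ]
dark [406.51612903 261.75806452] (396, 251, 22, 25) [0.43180092 0.29287445 0.03      ]
side [110 111 120] [ 19 107 155]
```

View pics/c.png

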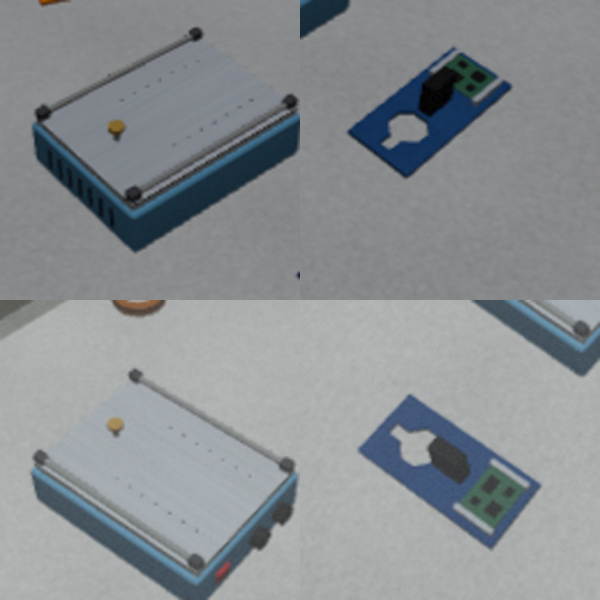

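```bash
python3 - <<'E'
from m import *
P=camera_params("scene");Q=camera_params("side")
caps=[[(255.6,211.5),(295,247),(321.5,177.7),(362.7,207.2)],[(295.5,159),(254.8,194),(361.4,197.5),(322.4,239.5)]]
for R,c in zip((P,Q),caps):
    w=np.array([ray(R,p,.081)[:2] for p in c]);print(w.round(4).tolist())
    for i,j in((2,0),(3,1)): d=w[i]-w[j];d=-d; print(np.degrees(np.arctan2(d[1],d[0])).round(1),np.hypot(*d).round(3))
    for i,j in((0,1),(2,3)): d=w[j]-w[i]; print('  ',(np.degrees(np.arctan2(d[1],d[0]))-90).round(1),np.hypot(*d).round(3))
im,_=load("side","b")
cs,_=blobs(im,(10,70,100),(28,255,255),8)
for c in cs:
    M=c.reshape(-1,2).mean(0)
    if np.hypot(*(M-[287,181]))<15: print('stud side',M,cv2.contourArea(c),ray(Q,M,.095))
cs,_=blobs(im,(104,80,50),(125,255,255),200)
for c in cs:
    w=np.array([ray(Q,p[0],.006)[:2] for p in c],np.float32)
    r=cv2.minAreaRect(w); print('blue',cv2.boundingRect(c),np.round(r[0],4),np.round(r[1],4),r[2])
E
```

```text
[[0.6927, -0.0338], [0.6702, 0.1377], [0.4598, -0.0633], [0.4368, 0.1078]]
7.2 0.235
7.3 0.235
   7.5 0.173
   7.7 0.173
[[0.6929, -0.0321], [0.6717, 0.1363], [0.4594, -0.0638], [0.4366, 0.1059]]
7.7 0.236
7.4 0.237
   7.2 0.17
   7.6 0.171
stud side [286.5 179.5] 19.0 [0.64083668 0.04669518 0.095     ]
blue (226, 268, 78, 66) [0.4478 0.2971] [0.1844 0.0825] 10.506104469299316
```

Emit:
{"api": "step_arm", "payload": {"claw": [85,85,85,85,85,85,85,85], "dp": [[0.7,1,0],[0.7,1,0],[0.7,1,0],[0.7,1,0],[0.7,1,0],[0.7,1,0],[0.7,1,0],[0.7,1,0]], "angular": [[0,0,0],[0,0,0],[0,0,0],[0,0,0],[0,0,0],[0,0,0],[0,0,0],[0,0,0]]}}

```text
clock: 1.1
tool_pos: [0.3489, -0.3573, 0.2311]
eef_rot: [0.989, 0.146, -0.0, -0.0]
force: [0.5, 0.9, -0.4]
opening: 0.992
gripper_force: 0.0
```

Emit:
{"api": "step_arm", "payload": {"claw": [85,85,85,85,85,85,85,85], "dp": [[0.3,1,0],[0.3,1,0],[0.3,1,0],[0.3,1,0],[0.3,1,0],[0.3,1,0],[0.3,1,0],[0.3,1,0]], "angular": [[0,0,-0.2],[0,0,-0.2],[0,0,-0.2],[0,0,-0.2],[0,0,-0.2],[0,0,-0.26],[0,0,0],[0,0,0]]}}

```text
clock: 2.1
tool_pos: [0.4205, -0.1173, 0.2312]
eef_rot: [0.996, 0.091, -0.0, -0.0]
force: [-0.1, 0.1, -0.7]
opening: 0.994
gripper_force: 0.0
```

Emit:
{"api": "step_arm", "payload": {"claw": [85,85,85,85,85,85,85,85], "dp": [[0.1,1,0],[0.1,1,0],[0.1,1,0],[0.1,1,0],[0.1,1,0],[0.1,1,0],[0.1,1,0],[0.1,1,0]], "angular": [[0,0,0],[0,0,0],[0,0,0],[0,0,0],[0,0,0],[0,0,0],[0,0,0],[0,0,0]]}}

```text
clock: 3.1
tool_pos: [0.4443, 0.1226, 0.2311]
eef_rot: [0.996, 0.091, -0.0, 0.0]
force: [-0.6, -1.1, -0.6]
opening: 0.996
gripper_force: 0.0
```

Emit:
{"api": "step_arm", "payload": {"claw": [85,85,85,85,85,85,85,85], "dp": [[0,1,0],[0,1,0],[0,1,0],[0,1,0],[0,1,0],[0,0.8,-0.5],[0,0,-0.8],[0,0,0]], "angular": [[0,0,0],[0,0,0],[0,0,0],[0,0,0],[0,0,0],[0,0,0],[0,0,0],[0,0,0]]}}

```text
clock: 4.1
tool_pos: [0.4433, 0.2952, 0.1909]
eef_rot: [0.996, 0.091, -0.002, 0.001]
force: [0.0, -0.3, 0.4]
opening: 0.992
gripper_force: 0.0
```

```bash
python3 - <<'E'
from m import *
from scipy.spatial.transform import Rotation as R
im,P=snap("wrist","d"); s=bot.state(); print(s["clock"],s["tool_pos"],R.from_quat(s["eef_rot"]).as_matrix().round(3).tolist(),s["joint_pos"])
print(np.round(P["T"],3).tolist())
c0=np.array([.443,.296]);u=np.array([np.cos(.1833),np.sin(.1833)])
print('expected rib top px',proj(P,[*c0,.051]),'keyhole',proj(P,[*(c0+.045*u),.006]))
E
```

```text
4.15 [0.44396839 0.29532404 0.19197712] [[0.983, 0.182, -0.002], [0.182, -0.983, -0.001], [-0.002, 0.001, -1.0]] [ 4.74987936e-01  4.11076185e-01  1.62008497e+00 -2.62808444e-05
  1.11221810e+00  1.86293487e+00]
[[0.182, -0.948, -0.26, 0.509], [-0.983, -0.175, -0.049, 0.308], [0.001, 0.265, -0.964, 0.334], [0.0, 0.0, 0.0, 1.0]]
expected rib top px [318.45410257 188.22334939] keyhole [318.39568961 131.24024328]
```

View pics/d.png

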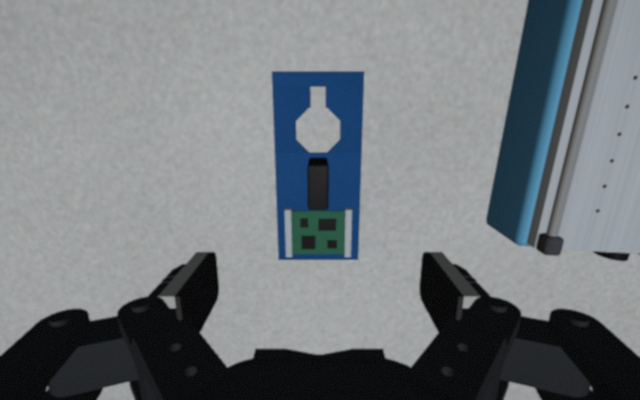

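The wrist view shows the keyhole at (318,130) and the rib top at about (318,185), within a few pixels of prediction, so I'll descend and grip.

Emit:
{"api": "step_arm", "payload": {"claw": [85,85,85,85,85,85,85,85], "dp": [[0,0,-1],[0,0,-1],[0,0,-1],[0,0,-1],[0,0,-0.8],[0,0,-0.6],[0,0,-0.4],[0,0,0]], "angular": [[0,0,0],[0,0,0],[0,0,0],[0,0,0],[0,0,0],[0,0,0],[0,0,0],[0,0,0]]}}

```text
clock: 5.15
tool_pos: [0.4446, 0.2955, 0.0183]
eef_rot: [0.996, 0.091, -0.0, 0.0]
force: [1.0, -0.5, 0.5]
opening: 0.998
gripper_force: 0.0
```

Emit:
{"api": "step_arm", "payload": {"claw": [40,10,0,0,0,0,0,0], "dp": [[0,0,0],[0,0,0],[0,0,0],[0,0,0],[0,0,0],[0,0,0],[0,0,0],[0,0,0]], "angular": [[0,0,0],[0,0,0],[0,0,0],[0,0,0],[0,0,0],[0,0,0],[0,0,0],[0,0,0]]}}

```text
clock: 6.15
tool_pos: [0.4445, 0.2957, 0.0187]
eef_rot: [0.996, 0.091, 0.0, -0.0]
force: [-0.8, 0.0, 7.6]
opening: 0.201
gripper_force: 59.6
```

Emit:
{"api": "step_arm", "payload": {"claw": [0,0,0,0,0,0,0,0], "dp": [[0,0,0.3],[0,0,0.7],[0,0,0.8],[0,0,0.8],[0,0,0.8],[0,0,0.7],[0,0,0.5],[0,0,0]], "angular": [[0,0,0],[0,0,0],[0,0,0],[0,0,0],[0,0,0],[0,0,0],[0,0,0],[0,0,0]]}}

```text
clock: 7.15
tool_pos: [0.4448, 0.2958, 0.1572]
eef_rot: [0.996, 0.091, 0.001, -0.0]
force: [-0.8, 0.0, -2.5]
opening: 0.199
gripper_force: 58.5
```

Emit:
{"api": "step_arm", "payload": {"claw": [0,0,0,0,0,0,0,0], "dp": [[0.2,-0.4,0],[0.4,-0.6,0],[0.4,-0.7,0],[0.5,-0.8,0],[0.5,-0.8,0],[0.5,-0.8,0],[0.5,-0.8,0],[0.5,-0.8,0]], "angular": [[0,0,0],[0,0,-0.1],[0,0,-0.1],[0,0,-0.1],[0,0,-0.1],[0,0,-0.1],[0,0,-0.12],[0,0,0]]}}

```text
clock: 8.15
tool_pos: [0.5495, 0.1228, 0.1552]
eef_rot: [0.998, 0.064, -0.001, 0.0]
force: [0.1, 0.5, -1.5]
opening: 0.201
gripper_force: 58.6
```

Emit:
{"api": "step_arm", "payload": {"claw": [0,0,0,0,0,0,0,0], "dp": [[0.5,-0.8,0],[0.4,-0.7,0],[0.3,-0.6,0],[0.2,-0.4,0],[0.18,-0.33,0],[0,0,0],[0,0,0],[0,0,0]], "angular": [[0,0,0],[0,0,0],[0,0,0],[0,0,0],[0,0,0],[0,0,0],[0,0,0],[0,0,0]]}}

```text
clock: 9.15
tool_pos: [0.5966, 0.0402, 0.1563]
eef_rot: [0.998, 0.065, -0.0, -0.0]
force: [0.3, 0.2, -1.9]
opening: 0.204
gripper_force: 58.6
```

```bash
python3 - <<'E'
from m import *
from scipy.spatial.transform import Rotation as R
s=bot.state(); print(s["clock"],s["tool_pos"],R.from_quat(s["eef_rot"]).as_matrix().round(3).tolist(),s["opening"],s["gripper_force"],s["force"])
im,P=snap("wrist","e"); a,S=snap("scene","e1")
print('stud head px',proj(P,[.640,.046,.097]))
print('wide centre px',proj(P,[.640,.046,s["tool_pos"][2]-.0186+.006]))
z=s["tool_pos"][2]-.0186+.006
cs,_=blobs(a[:,:,::-1].copy(),(100,150,50),(120,255,255),100)
for c in cs:print(cv2.boundingRect(c))
v=np.hstack([cv2.resize(im,(480,300))[:,:,::-1][:,80:400],cv2.resize(a[140:290,220:400],(360,300))[:,:,::-1]])
cv2.imwrite('pics/e2.png',v)
E
```

```text
9.15 [0.59655717 0.04022687 0.15632183] [[0.992, 0.129, -0.0], [0.129, -0.992, 0.0], [-0.0, -0.0, -1.0]] 0.2039354455488749 58.59815955162048 [ 0.32892424  0.15373568 -1.89982083]
stud head px [319.77611228 147.50614833]
wide centre px [320.0982619  158.67870919]
(335, 380, 14, 16)
(252, 217, 114, 53)
(261, 188, 74, 33)
(222, 5, 54, 34)
```

View pics/e2.png

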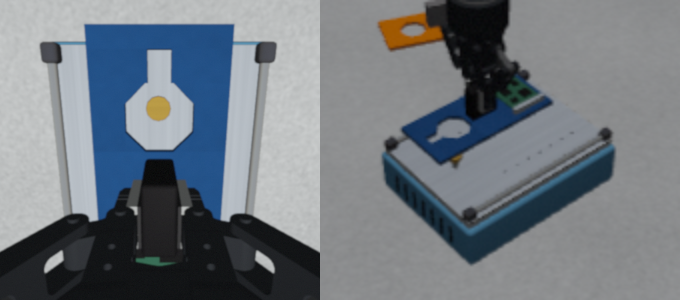

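The wrist view shows the stud head at full-frame (317,144), inside the wide opening centred near (320,153). The scene view shows the plate held level above the bed.

```bash
python3 - <<'E'
from m import *
P=camera_params("wrist"); im=cv2.imread('pics/e.png')
cs,_=blobs(im,(12,100,80),(30,255,255),150)
for c in cs: (M,r)=cv2.minEnclosingCircle(c); print('stud',M,r,ray(P,M,.097))
cs,m=blobs(im,(100,150,40),(125,255,255),2000)
hs=cv2.findContours(cv2.bitwise_not(m),cv2.RETR_LIST,cv2.CHAIN_APPROX_NONE)[0]
for c in hs:
    x,y,w,h=cv2.boundingRect(c)
    if 60<w<130 and h<170: print('hole',x,y,w,h,'centre(xmid, bottom)',ray(P,(x+w/2,y+h-w/2),.144), 'slot end',ray(P,(x+w/2,y),.144))
E
```

```text
stud (634.5, 368.5) 21.96598243713379 [ 0.51303085 -0.19807333  0.097     ]
stud (317.3829650878906, 144.27659606933594) 15.735612869262695 [0.64180639 0.04751648 0.097     ]
hole 273 65 93 136 centre(xmid, bottom) [0.64200798 0.04639212 0.144     ] slot end [0.68014634 0.0513559  0.144     ]
```

Keyhole centre and stud agree within about 1 mm, so I'll lower straight down.

Emit:
{"api": "step_arm", "payload": {"claw": [0,0,0,0,0,0,0,0], "dp": [[0,0,-0.4],[0,0,-0.4],[0,0,-0.4],[0,0,-0.3],[0,0,-0.25],[0,0,-0.2],[0,0,-0.1],[0,0,0]], "angular": [[0,0,0],[0,0,0],[0,0,0],[0,0,0],[0,0,0],[0,0,0],[0,0,0],[0,0,0]]}}

```text
clock: 10.25
tool_pos: [0.5968, 0.0397, 0.0947]
eef_rot: [0.998, 0.064, -0.0, 0.0]
force: [0.1, -0.2, -2.3]
opening: 0.205
gripper_force: 58.6
```

Emit:
{"api": "step_arm", "payload": {"claw": [0,0,0,0,0,0,0,0], "dp": [[0,0.03,-0.03],[0,0,0],[-0.2,-0.026,0],[-0.25,-0.032,0],[-0.25,-0.032,0],[-0.25,-0.032,0],[-0.2,-0.026,0],[0,0,0]], "angular": [[0,0,0],[0,0,0],[0,0,0],[0,0,0],[0,0,0],[0,0,0],[0,0,0],[0,0,0]]}}

```text
clock: 11.25
tool_pos: [0.5621, 0.0361, 0.094]
eef_rot: [0.998, 0.064, 0.0, 0.0]
force: [0.8, 0.2, -1.6]
opening: 0.205
gripper_force: 59.6
```

```bash
python3 - <<'E'
from m import *
s=bot.state(); print(s["clock"],s["tool_pos"],s["force"])
im,P=snap("wrist","f")
cv2.imwrite('pics/f1.png',im[40:300,160:480,::-1])
cs,_=blobs(im[:,:,::-1].copy(),(12,100,80),(30,255,255),150)
for c in cs: (M,r)=cv2.minEnclosingCircle(c); print('stud',M,r,ray(P,M,.097))
z=s["tool_pos"][2]-.0186+.006
print([ray(P,p,z).round(4) for p in ((320,65),(320,153))])
E
```

```text
11.25 [0.56213303 0.03612842 0.09401099] [ 0.81940125  0.2480132  -1.62170249]
stud (317.4444580078125, 70.88888549804688) 26.117109298706055 [0.64164511 0.04762969 0.097     ]
[array([0.6457, 0.0471, 0.0814]), array([0.6082, 0.0422, 0.0814])]
```

View pics/f1.png

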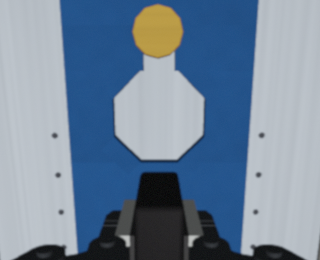

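The view shows the stud head at (317,71) over the slot's closed end: home within about 1 mm. Now I'll settle, release and retreat.

Emit:
{"api": "step_arm", "payload": {"claw": [0,0,0,40,85,85,85,85], "dp": [[0,0,-0.03],[0,0,0],[0,0,0],[0,0,0],[0,0,0],[0,0,0],[0,0,0],[0,0,0]], "angular": [[0,0,0],[0,0,0],[0,0,0],[0,0,0],[0,0,0],[0,0,0],[0,0,0],[0,0,0]]}}

```text
clock: 12.3
tool_pos: [0.5623, 0.0361, 0.0929]
eef_rot: [0.998, 0.064, -0.0, -0.0]
force: [0.3, -0.2, 0.3]
opening: 0.992
gripper_force: 0.0
```

Emit:
{"api": "step_arm", "payload": {"claw": [85,85,85,85,85,85,85,85], "dp": [[0,0,0.3],[0,0,0.6],[0,0,0.9],[0,0,0.9],[0,0,0.9],[0,0,0.5],[0,0,0],[0,0,0]], "angular": [[0,0,0],[0,0,0],[0,0,0],[0,0,0],[0,0,0],[0,0,0],[0,0,0],[0,0,0]]}}

```text
clock: 13.3
tool_pos: [0.5618, 0.0362, 0.2151]
eef_rot: [0.998, 0.064, -0.001, -0.0]
force: [-0.5, 0.5, -0.3]
opening: 0.994
gripper_force: 0.0
```

```bash
python3 - <<'E'
from m import *
s=bot.state(); print(s["clock"],s["tool_pos"],s["force"],s["opening"])
im,P=snap("wrist","g"); a,S=snap("scene","g1")
b=im[:,:,::-1].copy()
cs,_=blobs(b,(12,100,80),(30,255,255),60)
for c in cs: (M,r)=cv2.minEnclosingCircle(c); print('stud',M,r,ray(P,M,.097))
cs,m=blobs(b,(100,150,40),(125,255,255),2000)
for c in cs:
    w=np.array([ray(P,p[0],.081)[:2] for p in c],np.float32); r=cv2.minAreaRect(w); print('plate',np.round(r[0],4),np.round(r[1],4),r[2])
cv2.imwrite('pics/g2.png',np.hstack([cv2.resize(b,(480,300))[:,80:400],cv2.resize(a[140:290,220:400],(360,300))[:,:,::-1]]))
E
```

```text
13.3 [0.56181735 0.03618572 0.21510264] [-0.49635698  0.49394963 -0.33299795] 0.9935012061333044
stud (631.29248046875, 283.5) 54.05244064331055 [ 0.51804371 -0.23869825  0.097     ]
stud (318.0, 87.86000061035156) 13.291436195373535 [0.6417005  0.04777359 0.097     ]
plate [0.5666 0.0374] [0.1837 0.082 ] 7.375946998596191
```

View pics/g2.png

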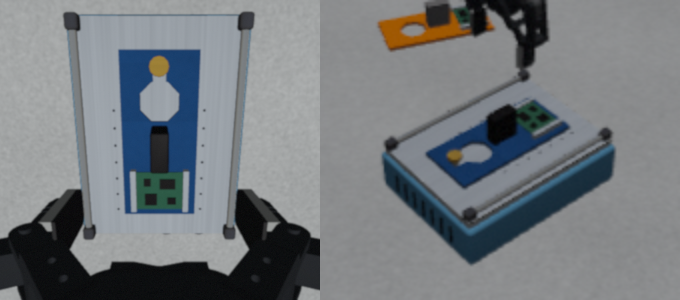

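The plate lies flat and square on the bed. The stud is 81 mm from the grip (home) and the gripper is clear.

```bash
python3 -c "
from bench import ticket; print(ticket.hand_in())"
```

```text
the job is handed in; nothing more can be done
None
```

The blue holder is mounted on the separator: flat and square on the bed, stud home in the slot to about 1 mm, released, with the orange holder never approached. I handed the job in at about 13 s; no verdict was returned.

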